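# Load a ground ring into the V-stop of a micrometer stage with a flat lifter

## Task

Take the flat lifter by its handle, slide its tongue under the ground ring waiting on the soak plate, and carry the ring balanced level on the tongue to the micrometer stage without touching it with the gripper. Lower it gently onto the stage's two parallels, push it home with the lifter until you feel it seat against both cheeks of the V-stop, press it there with about 5 N for half a second or so, never over 7 N, then draw the lifter out from under it. Leave the ring seated and flat, set the lifter down flat on the bench and let go, and do not disturb the other things.

Things in the scene. Friction and masses are not known exactly. Their poses are not given: they have to be found in the camera images.
- lifter_grip (a point): Centre of the handle of the lifter, a loose flat steel tool (185 g) lying flat on the bench; 47 mm above its underside. x = forward along the tongue, y left, z up. Handle: black bar 72 (x) x 16 (y) x 18 high on two posts at x = -26 and +26, open below down to the 3 thick rear plate (x -30 to 30, 48 wide). Tool with ring balances 50 ahead of here: grip firmly, 60 N or more.
- tongue_tip (a point): Free end of the lifter's tongue, 117 mm ahead (x) of the grip centre, on the tongue's top face, 3 above its underside. The tongue is 16 wide, 3 thick, level with the rear plate. On it is clamped the heel, a 16 wide, 16 high block with a thumbscrew, which backs and pushes a ring lying ahead of it. Its front face is set 37 to 47 behind this tip: just where is not measured. Same axes as the grip.
- ring_centre (a point): Centre (half-way up) of the ground steel ring: outside diameter 44 mm, bore 24, thickness 10, about 83 g (varies), slippery on steel (friction about 0.2). At the start it lies flat and loose across the soak plate's two parallels. z = its axis.
- soak: Soak plate: fixed aluminium slab 140 (x) x 150 (y) x 20 mm high, on it two steel parallels along its x: each x -40 to 40, 12 wide, 24 high, inner faces at y = -12 and 12, tops 44 above the origin. The slot between them is open at both ends. Origin: middle of the underside. The tongue goes in from the front (-x).
- stage: XY micrometer stage: fixed block 150 x 150 mm, top plate 60 high, on it two steel parallels along its x: each x -48 to 60, 12 wide, 24 high, inner faces at y = -12 and 12, tops 84 above the origin, slot between them open at both ends. Toe clamps beside them stay 2 or more below those tops. Micrometer heads stick out 60 in front (low) and 75 behind. Origin: middle of the underside; front is -x.
- stop: V-stop fixed across the stage's parallels, all above their tops: two rigid cheeks, 14 mm high, form a 90 degree V open to the front (-x, along the parallels), from 8 ahead of the origin at 23 to each side to the corner 31 ahead. Origin: where the axis of the ring, touching both, meets the parallels' top plane. Readings are too coarse to seat by: press home with 3 N or more, under 7 N.
- gauge_case: Bystander: closed wooden case 70 x 130 x 40, loose. Origin under its centre.
- outside_mic: Bystander: outside micrometer lying on its side, about 115 x 45 x 18, loose. Origin at the bench under its C-frame.
- big_ring: Bystander: larger steel ring, 64 outside, 40 bore, 12 thick, loose on the bench. Not the ring to be loaded.
- blower: Bystander: black rubber dust blower, 58 diameter, 100 high with a thin nozzle on top, loose. Origin under its centre.
- pin_block: Bystander: white block 50 x 80 x 22 with gauge pins standing 22 above it, loose. Origin under its centre.
- tweezers: Bystander: steel tweezers 150 long lying on the bench, loose.
- caliper: Bystander: digital caliper 235 long lying on the bench, loose.
- gauge_block: Bystander: steel gauge block 35 x 9 x 30 high standing on the soak plate beside its left-hand (+y) parallel, loose. Origin under its centre.
Not all that is in view belongs to the job. Leave any yellow look-alike of the soak alone. Leave any pink or yellow look-alike of the part that bears ring_centre alone.

How it is judged:
On the way, in this order (a step that is already met when the one before it is completed fails the run):
1. the ring is lifted clear of the soak plate's parallels, balanced on the lifter's tongue (contact force between ring and lifter above 0.3 N and contact force between ring and soak below 0.05 N and z of ring_centre in the frame of soak above 0.054 m and angle between ring_centre's own z axis and vertical below 0.2 rad), for 0.2 s.
2. the ring, down on the stage's parallels, is pressed home into the V-stop with at least 3 N (contact force between ring and stop above 3 N and horizontal distance between ring_centre and stop below 0.0015 m and z of ring_centre in the frame of stop below 0.0065 m), for 0.4 s.
At the end, for the whole second after the job is handed in: The ring lies flat on the stage's parallels (height within 1.5 mm, tilt under 3 degrees), its axis within 1.5 mm of where it touches both cheeks of the V-stop, at rest; the lifter lies flat on the bench top, at rest and released (horizontal distance between ring_centre and stop below 0.0015 m and z of ring_centre in the frame of stop between 0.0035 and 0.0065 m and angle between ring_centre's own z axis and vertical below 0.05 rad and linear speed of each of ring, lifter below 0.01 m/s and height (world z) of lifter_grip between 0.044 and 0.05 m and angle between lifter_grip's own z axis and vertical below 0.06 rad).
It fails at once if the ring is forced into the V-stop with more than 7 N (contact force between ring and stop above 7 N).
It fails at once if the gripper or arm touches the ring (contact force between ring and the fingers above 0.2 N or contact force between ring and the arm above 0.2 N).
It fails at once if the ring is tilted by more than 14 degrees, or dropped or slammed onto the stage (over 20 N) (angle between ring_centre's own z axis and vertical above 0.25 rad or contact force between ring and stage above 20 N).
It fails at once if the lifter is rammed against the stage, the V-stop or the soak plate with more than 25 N (contact force between lifter and stage above 25 N or contact force between lifter and stop above 25 N or contact force between lifter and soak above 25 N).
It fails at once if a bystander is shifted by more than 15 mm (distance of any of gauge_case, outside_mic, big_ring, blower, pin_block, tweezers, caliper, gauge_block from where it was at the start of the episode above 0.015 m).
It also fails if it takes over 64 s, if anything falls off the work surface, if the arm or the gripper's body presses on something with over 40 N, if the wrist force passes 120 N, or if a joint passes its speed limit or range.

## Robot

A 7-joint arm with a two-finger parallel gripper is mounted at the origin on the work surface. World frame = base frame: x ahead of the robot, y to its left, z up, the work surface at z = 0. Lengths are in m, angles in rad, forces in N, time in s.
With the tool pointing down it reaches from about 0.4 to 0.85 m from the base axis. Payload 4.5 kg.
Tool frame: the origin (TCP) lies at the very end of the fingers, on their centre line; the grasp point (between the pads) lies 19 mm behind it; z points along the fingers, y is the line along which they close (so a half turn about z gives the same grasp; the last joint's range is limited). The gripper opens to 88 mm and grips with 3 to 60 N. Pads are 18 mm wide; open, the fingers measure 123 mm over their backs; the gripper's body (75 mm by 187 mm) begins 45 mm behind the grasp point.
Start: joints at [-1.242, 0.689, -0.195, 1.565, 0.157, 0.902, -0.215], TCP at [0.182, 0.598, 0.239] pointing down, gripper open.
Joint ranges: [-3.01, 3.01], [-0.46, 2.08], [-1.47, 1.51], [0.13, 2.56], [-1, 4.14], [0.04, 2.09], [-2.66, 2.66]. Speed limits (rad/s): [2.57, 2.57, 3.14, 3.14, 3.14, 3.14, 3.14].

## Interface

Orientations are given as a unit quaternion [x, y, z, w].
In Python, from plant import r gives the robot as it stands. The module is installed in compiled form; this text tells all that it offers.
- The arm moves only by the tool step_arm, never from a script. Its argument "increments" is a list of rows, each a list of 2 entries, a list of its own where there are three numbers: the shift along the world's x, y, z in cm, then the turn, a rotation vector about the world's x, y, z in degrees. A call has exactly 10 rows; each row shifts and turns the commanded pose from where the row before left it; what a row does not reach is not made up. A row lasts 1/10 s, in which the tool goes at most 50 mm and 8.59 degrees, less where a joint would pass 70% of its speed; a pose out of reach is approached as far as the arm can. A call is refused whole if a number of a shift passes 5 or a number of a turn 8.59, either way. A call with a gripper value outside its range is refused whole. "fingers" is the opening, from 0 (shut) to 1 (fully open), set as the call begins (left out, the last holds). The fingers move at their own pace and stop on an object; "grip_force" is the grip in N (left out, the last holds). Time passes only in rows, so rows that do not move let the fingers close, or fill a call up. It gives the time, the measured TCP pose, the force, the opening and the grip force at its end, in the units of the state.
- r.get_state(): the state, without advancing time (a new reading comes with each control period).
- r.snapshot(name): name is "scene" or "top"; returns (picture, depth): 480x640x3 uint8, red, green, blue; 480x640 float32, m along the optical axis (not along the pixel's ray), 0 where there is no reading.
- r.calibration(name): a dict with "fov_y" (degrees; the focal length in pixels is half the picture's height over the tangent of half this angle, whatever the lens; pixels are square), "cx", "cy" (the principal point, pixels), "k1" (the pictures are not rectified: a ray, as slopes to the right and down, at radius r is drawn at 1 + k1 r^2 times it, then the intrinsics apply), "R" (3x3) and "t" (3): a world point X has camera coordinates R X + t. Camera axes: x right, y down, z forward; pixel columns grow to the right and rows downward; lengths in m; the calibration is good to about 2 mm. A picture is of the moment at which its call begins. calibration takes no time and is no camera call.
- r.finish_job(): hands the job in; it is judged then, once.
The state is a dict: "clock": time; "q": joint angles; "qd": joint speeds; "joint_torque": joint torques, N m; "tool_pos": TCP position; "eef_rot": TCP orientation; "contact_force": force on the tool from outside, world axes, zero at the start; "moment": the same for the moment, N m; "opening": opening from 0.0 (shut) to 1.0 (fully open); "finger_force": force on a finger pad.
Only numpy, scipy, OpenCV 4.12 (cv2) and the standard library are available. Lean on these libraries where they do the work, as an engineer would, in place of code of your own. Each camera call takes 0.05 s, during which the arm holds its last target. There are 200 camera calls.

## Working session

There is one attempt and no reset: what is moved stays moved. The work goes in short steps, Python scripts to look and compute and a tool call to move; the robot and the scene stay as the last step left them, time stands still between calls to the robot, and variables do not carry over. Pictures are saved under pics/ and viewed, at most 10 in all, crops included, and the job is handed in when it is done.

Besides the shell and the picture viewer there is one more tool, called after ">>>" by a JSON object that holds its "fn" and its "kwargs". step_arm: Moves the arm, as the interface text tells. Its arguments: {"type":"object","properties":{"increments":{"type":"array","items":{"type":"array"}},"fingers":{"type":"number"},"grip_force":{"type":"number"}},"required":["increments"]}

```bash
mkdir -p pics; cat > h.py <<'E'
import numpy as np, cv2
from plant import r
def rays(c):
    f=240/np.tan(np.radians(c['fov_y'])/2)
    K=np.array([[f,0,c['cx']],[0,f,c['cy']],[0,0,1]]); return K,np.array([c['k1'],0,0,0,0.])
def world(n,d):
    c=r.calibration(n);K,D=rays(c)
    v,u=np.mgrid[0:480,0:640]
    p=cv2.undistortPoints(np.stack([u,v],-1).reshape(-1,1,2).astype(np.float64),K,D).reshape(480,640,2)
    X=np.dstack([p*d[...,None],d])
    W=(X-np.array(c['t']))@np.array(c['R']); W[d==0]=np.nan
    return W
def proj(n,P):
    c=r.calibration(n);K,D=rays(c)
    R=np.array(c['R']);return cv2.projectPoints(np.atleast_2d(P).astype(float),cv2.Rodrigues(R)[0],np.array(c['t'],float),K,D)[0].reshape(-1,2)
def snap(n,tag):
    im,d=r.snapshot(n); np.savez(f'{tag}.npz',im=im,d=d); cv2.imwrite(f'pics/{tag}.png',im[...,::-1]); return im,d,world(n,d)
E
python3 - <<'E'
from h import *
for n in('scene','top'):
    snap(n,n+'0'); c=r.calibration(n); R=np.array(c['R']); print(n,c['fov_y'],-R.T@np.array(c['t']),R[2])
s=r.get_state();print({k:np.round(v,3) for k,v in s.items()})
E
```

```text
scene 52.39372522594969 [ 1.12987162 -0.62954705  0.77769834] [-0.52160513  0.55993464 -0.64374008]
top 46.87500339609268 [ 0.29627452 -0.02031203  1.28526627] [ 0.2162389   0.01565417 -0.97621498]
{'clock': np.float64(0.1), 'q': array([-1.242,  0.69 , -0.195,  1.566,  0.157,  0.902, -0.215]), 'qd': array([ 0.001, -0.002, -0.001, -0.003,  0.   ,  0.   , -0.   ]), 'joint_torque': array([-4.0000e-03, -5.2850e+01, -1.2720e+00, -1.5384e+01, -5.3000e-02,
        2.0000e-03,  0.0000e+00]), 'tool_pos': array([0.181, 0.598, 0.238]), 'eef_rot': array([ 0.147,  0.989, -0.001, -0.   ]), 'contact_force': array([-0.325, -0.09 , -0.244]), 'moment': array([-0.025, -0.023,  0.023]), 'finger_force': np.float64(0.0), 'opening': np.float64(0.997)}
```

View pics/top0.png

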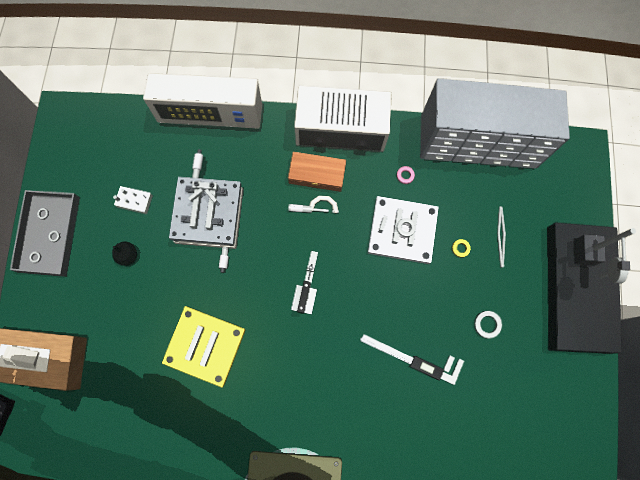

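View pics/scene0.png

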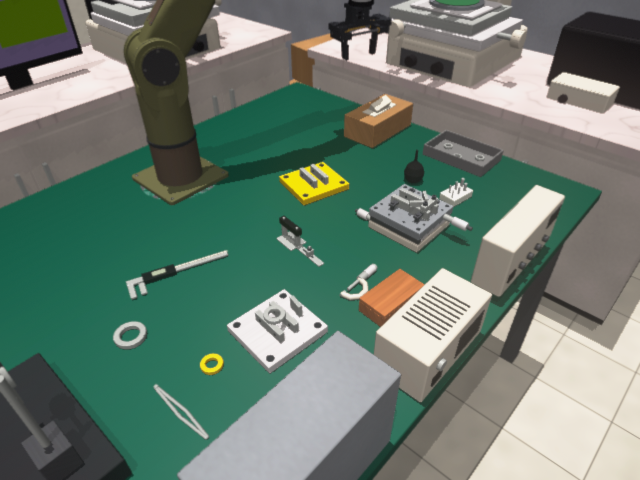

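Top view: white soak with grey ring at about (404,228), stage (206,212), lifter (307,284, tongue pointing up = +x). Candidates for the ring: grey (404,228) on the white soak fits. The pink (405,174), yellow (461,247), large (488,324) and tray rings don't fit. The yellow plate (204,346) is the soak decoy.

```bash
python3 - <<'E'
from h import *
W={};I={}
for n in('top','scene'):
    z=np.load(n+'0.npz'); W[n]=world(n,z['d']); I[n]=z['im']
    # bench bias
    Wn=W[n]; g=(I[n][...,1]>I[n][...,0]*1.8)&(I[n][...,1]>50)
    print(n,'bench z',np.nanmedian(Wn[g][:,2]),np.nanstd(Wn[g][:,2]))
for nm,(u,v) in dict(soak=(404,229),ring=(404,215),lift=(303,295),stage=(206,212),tip=(314,253)).items(): print(nm,W['top'][v,u].round(4))
def sl(name,cx,cy,rad,lo,hi,cond=None):
    for n in W:
        P=W[n]; m=(np.hypot(P[...,0]-cx,P[...,1]-cy)<rad)&(P[...,2]>lo)&(P[...,2]<hi)
        q=P[m]
        if len(q)<8: print(name,n,len(q));continue
        c,s,a=cv2.minAreaRect((q[:,:2]*1000).astype(np.float32))
        print(name,n,len(q),np.round(c,1),np.round(s,1),round(a,1),'z',np.median(q[:,2]).round(4),'mean',(q.mean(0)*1000).round(1))
p=W['top'][229,380];sl('soakslab',p[0],p[1]-.055,.13,.013,.026)
p=W['top'][229,404];sl('soakpar',p[0],p[1],.075,.036,.047);sl('ring',p[0],p[1],.06,.0495,.06)
p=W['top'][295,303];sl('handle',p[0],p[1],.09,.047,.07);sl('heel',p[0]+.05,p[1],.12,.012,.03);
p=W['top'][212,206];sl('stageplate',p[0],p[1],.13,.052,.066);sl('stagepar',p[0],p[1],.085,.0805,.088);sl('stop',p[0],p[1],.085,.092,.105)
# ortho views
v=[]
for n in('top','scene'):
  for (a,b,h) in ((W['top'][280,307][0],W['top'][280,307][1],.0),(W['top'][212,206][0],W['top'][212,206][1],.084),(W['top'][229,404][0],W['top'][229,404][1],.044)):
    xs=a+.1-np.arange(200)*.001; ys=b+.1-np.arange(200)*.001
    Y,X=np.meshgrid(ys,xs); uv=proj(n,np.stack([X,Y,0*X+h],-1).reshape(-1,3)).reshape(200,200,2).astype(np.float32)
    v.append(cv2.resize(cv2.remap(I[n],uv[...,0],uv[...,1],cv2.INTER_CUBIC),(266,266)));print('tile',a,b,h)
cv2.imwrite('pics/ortho.png',np.vstack([np.hstack(v[:3]),np.hstack(v[3:])])[...,::-1])
E
```

```text
top bench z 0.0005904210113166218 0.006816389652750838
scene bench z 0.000405890987636601 0.011647123175793918
soak [ 0.6298 -0.2158  0.022 ]
ring [ 0.6655 -0.2152  0.0173]
lift [0.452  0.009  0.0562]
stage [0.6255 0.2467 0.0625]
tip [ 0.5606 -0.0079  0.0013]
soakslab top 2958 [ 628.1 -240.9] [201.7 141.4] 84.6 z 0.0205 mean [ 628.2 -215.9   20.5]
soakslab scene 3271 [ 633.3 -214.8] [152.7 142.1] 84.5 z 0.0205 mean [ 642.3 -225.8   20.4]
soakpar top 247 [ 632.5 -197.6] [82.  81.7] 84.0 z 0.0441 mean [ 629.4 -209.8   43.5]
soakpar scene 409 [ 635.2 -200.4] [78.  82.4] 83.6 z 0.0439 mean [ 640.  -214.1   43. ]
ring top 240 [ 627.6 -197.2] [43.9 78.8] 0.1 z 0.0541 mean [ 627.7 -206.4   54.2]
ring scene 300 [ 633.3 -197.3] [79.7 44.1] 75.3 z 0.0536 mean [ 631.2 -207.9   53.3]
handle top 235 [449.    7.4] [16.1 71.8] 81.9 z 0.0561 mean [448.6   7.3  56.1]
handle scene 180 [451.6   8. ] [17.5 73.3] 81.7 z 0.0555 mean [454.6   6.   54.6]
heel top 39 [521.3  -2.7] [15.3 12.4] 78.0 z 0.0225 mean [520.8  -2.6  22.4]
heel scene 111 [475.3   6.2] [ 17.2 112.5] 80.5 z 0.0197 mean [484.2   2.4  20.2]
stageplate top 3120 [653.4 251.4] [151.1 192.9] 89.2 z 0.0601 mean [628.7 249.8  60.1]
stageplate scene 1504 [654.2 251.2] [156.1 190.6] 88.3 z 0.0601 mean [648.3 230.1  59.8]
stagepar top 383 [638.4 250.1] [ 90.8 109.6] 87.4 z 0.084 mean [626.5 251.3  84.1]
stagepar scene 266 [641. 249.] [ 83.8 108.3] 87.1 z 0.0841 mean [637.1 248.4  84.1]
stop top 252 [664.7 250.6] [61.9 46.2] 89.8 z 0.0982 mean [667.7 250.6  98.2]
stop scene 199 [666.1 252. ] [62.9 47.1] 89.1 z 0.0975 mean [670.9 247.1  97.3]
tile 0.49492758777713974 0.0037414126827133125 0.0
tile 0.625483876652195 0.24671655630031955 0.084
tile 0.6297821267051221 -0.21575789710993 0.044
tile 0.49492758777713974 0.0037414126827133125 0.0
tile 0.625483876652195 0.24671655630031955 0.084
tile 0.6297821267051221 -0.21575789710993 0.044
```

View pics/ortho.png

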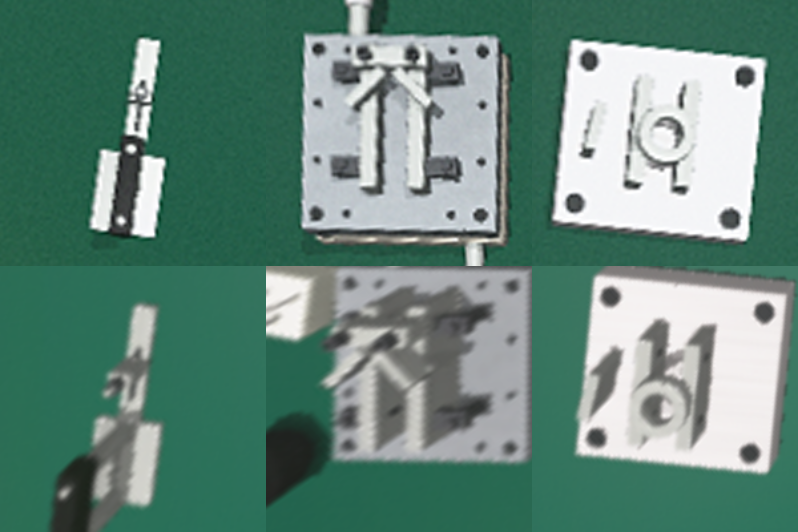

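Ortho view: tongue points at about -8° yaw, soak is yawed about -5.5°, and the stage parallels about -2.7°. The grey ring lies across the white soak's parallels, tile pixel (664,135), which confirms the pick. One refinement of the fits, then I move.

```bash
cat >> h.py <<'E'
def sl(W,name,cx,cy,rad,lo,hi,yaw=None,bw=None):
    P=W; dx=P[...,0]-cx;dy=P[...,1]-cy; m=(np.hypot(dx,dy)<rad)&(P[...,2]>lo)&(P[...,2]<hi)
    q=P[m]
    if len(q)<8: print(name,len(q));return
    c,s,a=cv2.minAreaRect((q[:,:2]*1000).astype(np.float32))
    print(name,len(q),np.round(c,1),np.round(s,1),round(a,1),'mean',(q.mean(0)*1000).round(1))
    return q
E
python3 - <<'E'
from h import *
from scipy.optimize import least_squares
for n in('top','scene'):
    W=world(n,np.load(n+'0.npz')['d']);print(n)
    sl(W,'slab',.631,-.215,.108,.016,.0245)
    q=sl(W,'ring',.630,-.214,.027,.0515,.0565)
    q=q[:,:2]; h=cv2.convexHull((q*1000).astype(np.float32)); print(' circ',np.round(cv2.minEnclosingCircle(h)[0],1),cv2.minEnclosingCircle(h)[1])
    for sgn in(1,-1):
        a=np.radians(-5.5); c=np.array([.631,-.215])+sgn*.018*np.array([-np.sin(a),np.cos(a)])
        P=W.copy(); d=(P[...,0]-c[0])*-np.sin(a)+(P[...,1]-c[1])*np.cos(a); P[abs(d)>.010]=np.nan
        sl(P,f'soakpar{sgn}',c[0],c[1],.05,.041,.047)
        a=np.radians(-2.7); c=np.array([.637,.250])+sgn*.018*np.array([-np.sin(a),np.cos(a)])
        P=W.copy(); d=(P[...,0]-c[0])*-np.sin(a)+(P[...,1]-c[1])*np.cos(a); P[abs(d)>.010]=np.nan
        sl(P,f'stagepar{sgn}',c[0],c[1],.065,.082,.0865)
    sl(W,'stop',.664,.251,.06,.095,.102)
    # V faces: rear (outer) points of left/right cheeks
    P=W; m=(np.hypot(P[...,0]-.664,P[...,1]-.251)<.045)&(abs(P[...,2]-.098)<.003); q=P[m]*1000
    from itertools import product
    best=None
    for x0,y0,yw in product(np.arange(628,641,.5),np.arange(247,256,.5),np.radians(np.arange(-5,1,.5))):
        c_,s_=np.cos(yw),np.sin(yw); u=(q[:,0]-x0)*c_+(q[:,1]-y0)*s_; v=-(q[:,0]-x0)*s_+(q[:,1]-y0)*c_
        k=(u+abs(v)-31)/2**.5 # dist behind inner face
        pen=np.clip(-k,0,3).sum()+.15*np.clip(k,0,4).sum()+.3*np.clip(8-u,0,5).sum()
        if best is None or pen<best[0]: best=(pen,x0,y0,np.degrees(yw))
    print('V',best)
    sl(W,'handle',.450,.0074,.042,.052,.06)
    P=W[(abs(W[...,2]-.0035)<.0022)&(np.hypot(W[...,0]-.55,W[...,1]+.007)<.03)]
    z=np.load(n+'0.npz')['im']; m=(z.min(2)>120)&(np.hypot(W[...,0]-.535,W[...,1]+.005)<.05)&(abs(W[...,2])<.03)
    q=W[m]*1000; a=np.radians(-8.1); u=(q[:,0]-450)*np.cos(a)+(q[:,1]-7.6)*np.sin(a); v=-(q[:,0]-450)*np.sin(a)+(q[:,1]-7.6)*np.cos(a)
    print('tongue u',u.max(),'v',np.percentile(v,[5,50,95]).round(1),'heel u',np.sort(u[(q[:,2]>15)&(u>50)])[[0,1,-2,-1]])
    # heights versus u
    for uu in range(50,120,4):
        k=(abs(u-uu)<2)&(abs(v)<9)
        if k.any(): print((uu,np.round(np.percentile(q[k,2],[10,50,90]),0)),end=' ')
    print()
E
```

```text
top
slab 2696 [ 630.6 -215.2] [150.1 141.4] 84.6 mean [ 629.1 -215.9   20.5]
ring 133 [ 627.1 -215.3] [43.1 41.8] 4.3 mean [ 627.8 -214.2   54.1]
 circ [ 629.4 -215.5] 24.29656410217285
soakpar1 102 [ 633.2 -196.3] [12.5 80.3] 83.4 mean [ 632.  -195.3   44.5]
stagepar1 119 [639.1 267.9] [ 17.6 105.9] 88.9 mean [622.2 270.3  84.2]
soakpar-1 91 [ 629.6 -232.1] [13.3 80.2] 84.8 mean [ 629.6 -232.3   44.3]
stagepar-1 129 [638.5 232.5] [ 16.4 107.9] 87.1 mean [626.4 234.2  84.2]
stop 194 [665.  250.9] [46.  61.9] 0.8 mean [667.2 250.1  98.3]
V (np.float64(99.05799700449677), np.float64(637.0), np.float64(251.5), np.float64(-1.0))
handle 205 [449.1   7.5] [15.9 71.5] 81.8 mean [448.5   7.5  56.2]
tongue u 115.78101008568375 v [-7.2  0.2  8.5] heel u [67.27430895 67.56742757 77.70346378 78.43852437]
(50, array([-2.,  3.,  7.])) (54, array([2., 4., 7.])) (58, array([1., 2., 6.])) (62, array([0., 4., 7.])) (66, array([ 3.,  8., 19.])) (70, array([19., 24., 28.])) (74, array([20., 24., 29.])) (78, array([19., 19., 22.])) (82, array([2., 5., 6.])) (86, array([1., 3., 6.])) (90, array([2., 3., 6
[... 766 characters left out ...]
637.5), np.float64(254.5), np.float64(-5.0))
handle 141 [451.7   8.2] [17.2 73.3] 81.7 mean [453.9   7.   56.1]
tongue u 120.51022298339252 v [-6.1 -0.3  8.8] heel u [68.63552904 70.88484793 78.84523564 80.33731398]
(50, array([2., 4., 5.])) (54, array([3., 3., 4.])) (58, array([2., 3., 6.])) (62, array([2., 3., 5.])) (66, array([3., 3., 3.])) (70, array([20., 20., 24.])) (74, array([18., 21., 28.])) (78, array([12., 17., 19.])) (82, array([ 2.,  3., 13.])) (86, array([2., 4., 6.])) (90, array([2., 3., 4.])) (94, array([3., 3., 5.])) (98, array([2., 3., 6.])) (102, array([2., 4., 6.])) (106, array([2., 4., 7.])) (110, array([3., 3., 6.])) (114, array([2., 3., 4.])) (118, array([1., 2., 3.]))
```

>>> {"fn": "step_arm", "kwargs": {"increments": [[[1, -2, 0], [0, 0, 2]], [[2, -4, 0], [0, 0, 3.4]], [[2.5, -5, 0], [0, 0, 3.4]], [[2.5, -5, 0], [0, 0, 0]], [[2.5, -5, 0], [0, 0, 0]], [[2.5, -5, 0], [0, 0, 0]], [[2.5, -5, 0], [0, 0, 0]], [[2.5, -5, 0], [0, 0, 0]], [[2.5, -5, 0], [0, 0, 0]], [[2.5, -5, 0], [0, 0, 0]]]}}

```text
clock: 1.1
tool_pos: [0.3909, 0.1784, 0.2387]
eef_rot: [0.07, 0.998, -0.0, -0.0]
contact_force: [0.2, -0.2, 0.4]
opening: 0.997
finger_force: 0.0
```

>>> {"fn": "step_arm", "kwargs": {"increments": [[[0.9, -3, 0], [0, 0, 0]], [[1, -3, -1], [0, 0, 0]], [[1, -3, -2], [0, 0, 0]], [[0.6, -2.4, -2.5], [0, 0, 0]], [[0.4, -1.6, -2.5], [0, 0, 0]], [[0, 0, -2], [0, 0, 0]], [[0, 0, -1], [0, 0, 0]], [[0, 0, 0], [0, 0, 0]], [[0, 0, 0], [0, 0, 0]], [[0, 0, 0], [0, 0, 0]]]}}

```text
clock: 2.1
tool_pos: [0.4298, 0.0505, 0.1293]
eef_rot: [0.07, 0.998, 0.0, 0.001]
contact_force: [-0.5, -0.5, -0.2]
opening: 1.0
finger_force: 0.0
```

>>> {"fn": "step_arm", "kwargs": {"increments": [[[0.5, -1, 0], [0, 0, 0]], [[0.8, -1.7, 0], [0, 0, 0]], [[0.7, -1.5, -0.5], [0, 0, 0]], [[0, -0.1, -2], [0, 0, 0]], [[0, 0, -2.5], [0, 0, 0]], [[0, 0, -2.5], [0, 0, 0]], [[0, 0, -1.5], [0, 0, 0]], [[0, 0, -0.7], [0, 0, 0]], [[0, 0, -0.4], [0, 0, 0]], [[0, 0, 0], [0, 0, 0]]]}}

```text
clock: 3.1
tool_pos: [0.4504, 0.0074, 0.0297]
eef_rot: [0.07, 0.998, -0.0, -0.0]
contact_force: [0.4, -0.2, 0.2]
opening: 0.999
finger_force: 0.0
```

>>> {"fn": "step_arm", "kwargs": {"increments": [[[0, 0, 0], [0, 0, 0]], [[0, 0, 0], [0, 0, 0]], [[0, 0, 0], [0, 0, 0]], [[0, 0, 0], [0, 0, 0]], [[0, 0, 0], [0, 0, 0]], [[0, 0, 0], [0, 0, 0]], [[0, 0, 0], [0, 0, 0]], [[0, 0, 0], [0, 0, 0]], [[0, 0, 0], [0, 0, 0]], [[0, 0, 0], [0, 0, 0]]], "fingers": 0, "grip_force": 60}}

```text
clock: 4.1
tool_pos: [0.45, 0.0074, 0.0295]
eef_rot: [0.07, 0.998, -0.0, -0.001]
contact_force: [0.0, -0.4, -0.2]
opening: 0.172
finger_force: 60.0
```

>>> {"fn": "step_arm", "kwargs": {"increments": [[[0, 0, 1], [0, 0, 0]], [[0, 0, 2], [0, 0, 0]], [[0, -1, 1.1], [0, 0, 0.6]], [[0.1, -2.5, 0], [0, 0, 1]], [[0.2, -4, 0], [0, 0, 1]], [[0.2, -4.5, 0], [0, 0, 0]], [[0.2, -4.2, 0], [0, 0, 0]], [[0, -2.8, 0], [0, 0, 0]], [[0, -1.5, 0], [0, 0, 0]], [[0, 0, 0], [0, 0, 0]]]}}

```text
clock: 5.1
tool_pos: [0.4557, -0.2012, 0.0701]
eef_rot: [0.051, 0.999, -0.001, -0.001]
contact_force: [-0.2, 1.0, -1.7]
opening: 0.17
finger_force: 60.0
```

```bash
cat > m.py <<'E'
from h import *
import sys
def meas(tag,th,yaw,n='top',h=None):
    # ring-less lifter: handle occluded; find tongue & heel in frame of tcp
    im,d,W=snap(n,tag); s=r.get_state(); p=s['tool_pos']; a=np.radians(yaw)
    und=p[2]-.0295
    u=(W[...,0]-p[0])*np.cos(a)+(W[...,1]-p[1])*np.sin(a); v=-(W[...,0]-p[0])*np.sin(a)+(W[...,1]-p[1])*np.cos(a); z=W[...,2]-und
    print(n,'tcp',p.round(4),'F',np.round(s['contact_force'],2))
    for lo,hi,nm in((-.004,.009,'tongue'),(.014,.026,'heel')):
        m=(abs(v)<.02)&(u>.05)&(u<.13)&(z>lo)&(z<hi)
        if m.sum()>4: print(nm,m.sum(),'u',(np.sort(u[m])[[0,1,-2,-1]]*1000).round(1),'v',(np.percentile(v[m],[3,50,97])*1000).round(1),'z',(np.median(z[m])*1000).round(1))
    A=(u>.085)&(u<.115)&(abs(v)<.02)&(abs(z-.003)<.006);B=(u>.05)&(u<.066)&(abs(v)<.02)&(abs(z-.003)<.006)
    if A.any() and B.any(): print('yaw resid deg',np.degrees((np.median(v[A])-np.median(v[B]))/.042).round(2),'pitch z',np.median(z[A])-np.median(z[B]))
    return im,d,W
E
python3 - <<'E'
from m import *
for n in('top','scene'): meas('b_'+n,0,-5.5,n)
print(r.get_state()['eef_rot'])
a=np.load('b_top.npz')['im'][170:320,300:460];b=np.load('b_scene.npz')['im'][180:380,180:360]
cv2.imwrite('pics/b.png',np.hstack([cv2.resize(a,(400,375)),cv2.resize(b,(338,375))])[...,::-1])
E
```

```text
top tcp [ 0.4563 -0.1986  0.0702] F [ 0.44  1.59 -2.22]
tongue 48 u [ 98.1  98.2 115.3 115.3] v [-10.3  -2.3   5. ] z 3.1
scene tcp [ 0.4567 -0.1971  0.0704] F [ 0.22  0.73 -1.8 ]
tongue 154 u [ 50.1  50.5 118.5 118.7] v [-9.4 -3.1  5.9] z 3.2
heel 45 u [65.9 67.1 80.7 81. ] v [-9.7 -3.8  5.8] z 20.4
yaw resid deg 5.32 pitch z -0.0005299566197324475
[ 4.79170279e-02  9.98850767e-01  3.00412168e-04 -1.00703613e-03]
```

View pics/b.png

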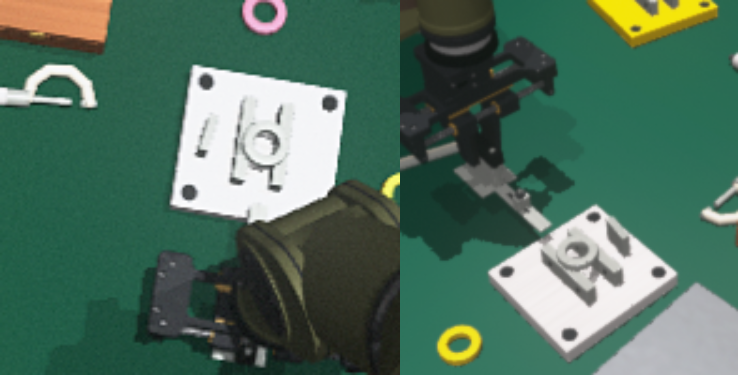

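>>> {"fn": "step_arm", "kwargs": {"increments": [[[0, -0.1, -0.3], [0, 0, 0]], [[0, 0, -0.5], [0, 0, 0]], [[0, 0, -0.2], [0, 0, 0]], [[0, 0, 0], [0, 0, 0]], [[0, 0, 0], [0, 0, 0]], [[0, 0, 0], [0, 0, 0]], [[0, 0, 0], [0, 0, 0]], [[0, 0, 0], [0, 0, 0]], [[0, 0, 0], [0, 0, 0]], [[0, 0, 0], [0, 0, 0]]]}}

```text
clock: 6.2
tool_pos: [0.457, -0.1989, 0.0606]
eef_rot: [0.048, 0.999, -0.0, -0.001]
contact_force: [0.2, -0.5, -2.3]
opening: 0.171
finger_force: 60.0
```

```bash
python3 - <<'E'
from m import *
for n in('top','scene'):
    im,d,W=meas('c_'+n,0,-5.5,n)
    s=r.get_state();p=s['tool_pos'];a=np.radians(-5.5)
    u=(W[...,0]-p[0])*np.cos(a)+(W[...,1]-p[1])*np.sin(a); v=-(W[...,0]-p[0])*np.sin(a)+(W[...,1]-p[1])*np.cos(a); z=W[...,2]
    for lo,hi in((.05,.06),(.068,.076),(.085,.1),(.1,.115)):
        m=(u>lo)&(u<hi)&(abs(v)<.03)&(abs(z-p[2]+.0295-.003)<.006)
        if m.sum()>3: print((lo,hi),m.sum(),(np.percentile(v[m],[5,50,95])*1e3).round(1),(np.median(z[m])*1e3).round(1))
    # ring
    m=(np.hypot(W[...,0]-.63,W[...,1]+.214)<.028)&(abs(z-.054)<.0025); q=np.c_[u[m],v[m]]*1e3
    print('ring uv',np.round(cv2.minAreaRect(q.astype(np.float32)),1) if 0 else (cv2.minAreaRect(q.astype(np.float32))))
    for sg in(1,-1):
        m=(abs(z-.044)<.0025)&(u>.13)&(u<.22)&(abs(v-sg*.018)<.011); print('par',sg,m.sum(),cv2.minAreaRect((np.c_[u[m],v[m]]*1e3).astype(np.float32)))
print(r.get_state()['eef_rot'])
E
```

```text
top tcp [ 0.4569 -0.1988  0.0606] F [ 0.65 -0.11 -1.87]
tongue 55 u [ 96.8  97.  116.1 116.8] v [-6.9  1.4  8.1] z 3.4
(0.085, 0.1) 7 [-3.7  5.6  8.1] 34.8
(0.1, 0.115) 45 [-6.6  0.8  7.7] 34.3
ring uv ((169.87355041503906, 0.06256866455078125), (40.963111877441406, 41.17146682739258), 46.02121353149414)
par 1 93 ((174.64231872558594, 19.87844467163086), (12.314704895019531, 80.7051010131836), 89.72230529785156)
par -1 75 ((175.02346801757812, -16.583742141723633), (12.386784553527832, 80.86673736572266), 89.8877182006836)
scene tcp [ 0.457  -0.1988  0.0606] F [-0.04  0.03 -1.64]
tongue 155 u [ 50.8  51.2 118.5 119.7] v [-7.9 -1.4  7.4] z 3.4
heel 44 u [69.  69.5 81.2 81.5] v [-7.9 -2.1  7.7] z 18.2
yaw resid deg 6.2 pitch z -0.0006457923826668176
(0.05, 0.06) 16 [-8.1 -4.1  2.6] 34.8
(0.068, 0.076) 6 [-8.1 -7.4 -6.5] 34.5
(0.085, 0.1) 41 [-6.6  1.1  7.2] 34.0
(0.1, 0.115) 45 [-7.  -1.   8.1] 34.0
ring uv ((172.93377685546875, -0.4759654998779297), (41.742923736572266, 42.108131408691406), 55.36632537841797)
par 1 115 ((177.01657104492188, 16.659351348876953), (81.10379028320312, 18.117340087890625), 0.44668048620224)
par -1 146 ((176.90151977539062, -16.903310775756836), (13.045772552490234, 80.48213958740234), 89.74097442626953)
[ 4.78787662e-02  9.98852834e-01 -1.95022018e-04 -7.76300381e-04]
```

>>> {"fn": "step_arm", "kwargs": {"increments": [[[0.4, 0.06, 0], [0, 0, 0]], [[0.8, -0.08, 0], [0, 0, 0]], [[1, -0.09, 0], [0, 0, 0]], [[1, -0.1, 0], [0, 0, 0]], [[1, -0.1, 0], [0, 0, 0]], [[1, -0.1, 0], [0, 0, 0]], [[0.8, -0.08, 0], [0, 0, 0]], [[0.5, -0.05, 0], [0, 0, 0]], [[0.25, -0.02, 0], [0, 0, 0]], [[0.12, 0, 0], [0, 0, 0]]]}}

```text
clock: 7.3
tool_pos: [0.5256, -0.2044, 0.0605]
eef_rot: [0.048, 0.999, -0.0, -0.001]
contact_force: [0.2, -0.8, -1.9]
opening: 0.173
finger_force: 60.0
```

```bash
cat > m2.py <<'E'
from h import *
def ringin(tag,yaw,zr,n,a0=.101):
    im,d,W=snap(n,tag); s=r.get_state();p=s['tool_pos'];a=np.radians(yaw)
    u=(W[...,0]-p[0])*np.cos(a)+(W[...,1]-p[1])*np.sin(a); v=-(W[...,0]-p[0])*np.sin(a)+(W[...,1]-p[1])*np.cos(a); z=W[...,2]
    m=(np.hypot(u-a0,v)<.03)&(abs(z-zr)<.003); q=(np.c_[u[m],v[m]]*1e3).astype(np.float32)
    print(n,'tcp',p.round(4),'F',np.round(s['contact_force'],2),'ring',m.sum(),[np.round(k,1) for k in cv2.minAreaRect(q)],'zmed',np.median(z[m]).round(4))
    A=np.c_[u[m],v[m],np.ones(m.sum())];c=np.linalg.lstsq(A,z[m],rcond=None)[0];print(' tilt deg',np.degrees(np.arctan(c[:2])).round(1))
    m=(abs(v)<.009)&(u>.05)&(u<.09)&(z>p[2]-.0295+.014)&(z<p[2]-.0295+.022)
    if m.sum()>3: print(' heel u',(np.sort(u[m])[[0,-3,-2,-1]]*1e3).round(1))
    return W,u,v,z
E
python3 - <<'E'
from m2 import *
for n in('top','scene'): ringin('d_'+n,-5.5,.054,n)
b=np.load('d_scene.npz')['im'][200:360,200:360]
cv2.imwrite('pics/d.png',cv2.resize(b,(560,560))[...,::-1])
E
```

```text
top tcp [ 0.5256 -0.2044  0.0605] F [ 0.25  0.25 -2.21] ring 9 [array([96.9, 19.5]), array([21.4,  3.2]), np.float64(13.9)] zmed 0.0526
 tilt deg [-1.2  7. ]
scene tcp [ 0.5254 -0.2044  0.0605] F [ 0.82 -0.41 -1.8 ] ring 233 [array([101.7,   0.2]), array([41.9, 50.2]), np.float64(63.9)] zmed 0.0542
 tilt deg [ 0.3 -0.6]
 heel u [66.5 88.4 89.6 89.8]
```

View pics/d.png

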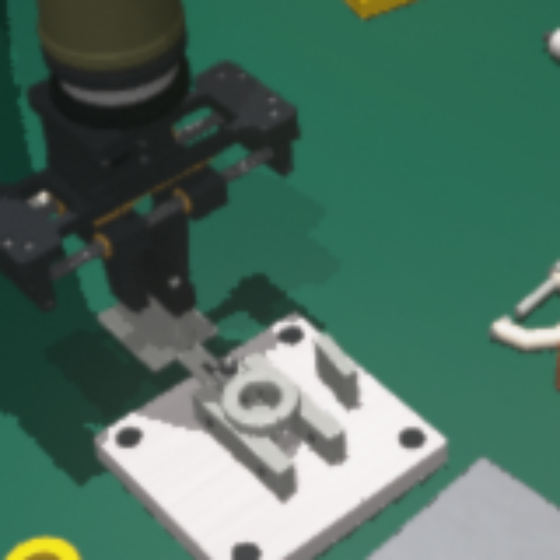

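>>> {"fn": "step_arm", "kwargs": {"increments": [[[0, 0, 0.3], [0, 0, 0]], [[0, 0, 0.3], [0, 0, 0]], [[0, 0, 0.15], [0, 0, 0]], [[0, 0, 0.08], [0, 0, 0]], [[0, 0, 0.08], [0, 0, 0]], [[0, 0, 0.08], [0, 0, 0]], [[0, 0, 0.08], [0, 0, 0]], [[0, 0, 0.08], [0, 0, 0]], [[0, 0, 0.08], [0, 0, 0]], [[0, 0, 0.1], [0, 0, 0]]]}}

```text
clock: 8.4
tool_pos: [0.5255, -0.2044, 0.0738]
eef_rot: [0.048, 0.999, -0.0, -0.001]
contact_force: [-0.8, 0.0, -3.2]
opening: 0.173
finger_force: 60.0
```

>>> {"fn": "step_arm", "kwargs": {"increments": [[[0, 0, 0.15], [0, 0, 0]], [[0, 0, 0.25], [0, 0, 0]], [[0, 0, 0.35], [0, 0, 0]], [[0, 0, 0.35], [0, 0, 0]], [[0, 0, 0.25], [0, 0, 0]], [[0, 0, 0.1], [0, 0, 0]], [[0, 0, 0], [0, 0, 0]], [[0, 0, 0], [0, 0, 0]], [[0, 0, 0], [0, 0, 0]], [[0, 0, 0], [0, 0, 0]]]}}

```text
clock: 9.4
tool_pos: [0.5256, -0.2044, 0.0883]
eef_rot: [0.048, 0.999, -0.0, -0.001]
contact_force: [-0.5, 1.4, -3.2]
opening: 0.172
finger_force: 60.0
```

```bash
python3 - <<'E'
from m2 import *
p=r.get_state()['tool_pos']
for n in('top','scene'): ringin('e_'+n,-5.5,p[2]-.0295+.013,n)
print(r.get_state()['eef_rot'])
E
```

```text
top tcp [ 0.5256 -0.2044  0.0882] F [ 0.78  0.05 -2.35] ring 29 [array([98.7, 17. ]), array([28.6,  6.9]), np.float64(13.2)] zmed 0.0713
 tilt deg [-0.5  2.7]
scene tcp [ 0.5256 -0.2044  0.0883] F [ 0.07 -0.57 -3.31] ring 231 [array([102.6,   0.4]), array([42. , 48.8]), np.float64(60.9)] zmed 0.071
 tilt deg [-1.  -0.2]
 heel u [68.4 85.1 86.4 88.8]
[ 4.78712741e-02  9.98853108e-01 -1.69407506e-04 -8.83274557e-04]
```

>>> {"fn": "step_arm", "kwargs": {"increments": [[[0, 0, 0.2], [0, 0, 0]], [[0, 0, 0.4], [0, 0, 0]], [[0, 0, 0.6], [0, 0, 0]], [[0, 0, 0.7], [0, 0, 0]], [[0, 0, 0.7], [0, 0, 0]], [[0, 0, 0.7], [0, 0, 0]], [[0, 0, 0.6], [0, 0, 0]], [[0, 0, 0.5], [0, 0, 0]], [[0, 0, 0.3], [0, 0, 0]], [[0, 0, 0.1], [0, 0, 0]]]}}

```text
clock: 10.5
tool_pos: [0.5258, -0.2045, 0.1367]
eef_rot: [0.048, 0.999, -0.0, -0.001]
contact_force: [0.6, 0.9, -2.6]
opening: 0.174
finger_force: 60.0
```

>>> {"fn": "step_arm", "kwargs": {"increments": [[[0, 0.2, 0], [0, 0, 0]], [[-0.1, 0.5, 0], [0, 0, 0]], [[-0.1, 0.9, 0], [0, 0, 0]], [[-0.1, 1.3, 0], [0, 0, 0]], [[-0.1, 1.6, 0], [0, 0, 0]], [[-0.1, 1.7, 0], [0, 0, 0]], [[-0.1, 1.8, 0], [0, 0, 0]], [[-0.1, 1.8, 0], [0, 0, 0]], [[-0.1, 1.8, 0], [0, 0, 0]], [[-0.1, 1.8, 0], [0, 0, 0]]]}}

```text
clock: 11.5
tool_pos: [0.5163, -0.0681, 0.1364]
eef_rot: [0.047, 0.999, 0.0, -0.001]
contact_force: [-0.1, 0.3, -2.9]
opening: 0.177
finger_force: 60.0
```

>>> {"fn": "step_arm", "kwargs": {"increments": [[[0, 1.8, 0], [0, 0, 0.27]], [[0, 1.8, 0], [0, 0, 0.27]], [[0, 1.8, 0], [0, 0, 0.27]], [[0, 1.8, 0], [0, 0, 0.27]], [[0, 1.8, 0], [0, 0, 0.27]], [[0, 1.8, 0], [0, 0, 0.27]], [[0, 1.8, 0], [0, 0, 0.27]], [[0, 1.8, 0], [0, 0, 0.27]], [[0, 1.8, 0], [0, 0, 0.27]], [[0, 1.8, 0], [0, 0, 0.27]]]}}

```text
clock: 12.5
tool_pos: [0.5158, 0.1118, 0.1364]
eef_rot: [0.023, 1.0, 0.0, -0.001]
contact_force: [0.1, -0.1, -2.5]
opening: 0.173
finger_force: 60.0
```

>>> {"fn": "step_arm", "kwargs": {"increments": [[[0, 1.8, 0], [0, 0, 0]], [[0, 1.8, 0], [0, 0, 0]], [[0, 1.8, 0], [0, 0, 0]], [[0, 1.8, 0], [0, 0, 0]], [[0, 1.7, 0], [0, 0, 0]], [[0, 1.5, 0], [0, 0, 0]], [[0, 1.2, 0], [0, 0, 0]], [[0, 0.8, 0], [0, 0, 0]], [[0, 0.5, 0], [0, 0, 0]], [[0, 0.2, 0], [0, 0, 0]]]}}

```text
clock: 13.5
tool_pos: [0.5166, 0.2407, 0.1363]
eef_rot: [0.024, 1.0, -0.0, -0.001]
contact_force: [-0.5, -0.7, -3.0]
opening: 0.172
finger_force: 60.0
```

>>> {"fn": "step_arm", "kwargs": {"increments": [[[0, 0.2, 0], [0, 0, 0]], [[0, 0.3, 0], [0, 0, 0]], [[0, 0.4, 0], [0, 0, 0]], [[0, 0.3, 0], [0, 0, 0]], [[0, 0.2, 0], [0, 0, 0]], [[0, 0.1, 0], [0, 0, 0]], [[0, 0, 0], [0, 0, 0]], [[0, 0, 0], [0, 0, 0]], [[0, 0, 0], [0, 0, 0]], [[0, 0, 0], [0, 0, 0]]]}}

```text
clock: 14.5
tool_pos: [0.5167, 0.2554, 0.1364]
eef_rot: [0.024, 1.0, -0.0, -0.001]
contact_force: [0.2, 0.1, -2.8]
opening: 0.171
finger_force: 60.0
```

```bash
cat >> m2.py <<'E'
def stage(n,tag,yaw):
    p=r.get_state()['tool_pos']
    W,u,v,z=ringin(tag,yaw,p[2]-.0295+.013,n)
    un=p[2]-.0295
    m=(u>.075)&(u<.13)&(abs(v)<.012)&(abs(z-un-.003)<.003)
    if m.sum()>3:print(' tongue',m.sum(),'umax',(np.sort(u[m])[-3:]*1e3).round(1),'v',(np.percentile(v[m],[3,97])*1e3).round(1))
    for sg in(1,-1):
        m=(abs(z-.084)<.0022)&(u>.05)&(u<.2)&(abs(v-sg*.018)<.013)
        if m.sum()>8: print(' par',sg,m.sum(),[np.round(k,1) for k in cv2.minAreaRect((np.c_[u[m],v[m]]*1e3).astype(np.float32))])
    m=(abs(z-.098)<.002)&(u>.12)&(u<.19)&(abs(v)<.04)
    if m.sum()>8:
        q=np.c_[u[m],v[m]]*1e3; print(' stop',m.sum(),'u',np.sort(q[:,0])[[0,2,-3,-1]].round(1),'v',np.sort(q[:,1])[[0,2,-3,-1]].round(1))
E
python3 - <<'E'
from m2 import *
for n in('top','scene'): stage(n,'f_'+n,-2.8)
print(r.get_state()['eef_rot'])
a=np.load('f_top.npz')['im'][130:300,140:310];b=np.load('f_scene.npz')['im'][130:300,330:500]
cv2.imwrite('pics/f.png',np.hstack([cv2.resize(a,(400,400)),cv2.resize(b,(400,400))])[...,::-1])
E
```

```text
top tcp [0.5167 0.2555 0.1364] F [-0.57 -0.07 -2.58] ring 0 [array([0., 0.]), array([0., 0.]), np.float64(0.0)] zmed nan
 tilt deg [0. 0.]
 par -1 20 [array([159.8, -16.9]), array([10.9, 32.7]), np.float64(85.5)]
 stop 96 u [132.1 138.8 169.9 170.5] v [-27.  -23.7  28.8  30.5]
scene tcp [0.5167 0.2555 0.1364] F [ 0.22  0.09 -1.97] ring 116 [array([103.2,  -0.4]), array([41.8, 49.7]), np.float64(65.0)] zmed 0.1191
 tilt deg [-0.8  0. ]
 heel u [67.2 80.  81.2 82.2]
 tongue 28 umax [124.2 124.5 125.6] v [-10.6   9.3]
 par 1 61 [array([125.7,  20.3]), array([ 22.2, 105.4]), np.float64(88.0)]
 par -1 96 [array([124.5, -16.9]), array([107.3,  17.9]), np.float64(0.8)]
 stop 117 u [128.5 130.9 172.1 173.1] v [-27.9 -25.9  32.1  34.8]
[ 2.43996168e-02  9.99701944e-01 -2.49206801e-04 -7.87703228e-04]
  return _methods._mean(a, axis=axis, dtype=dtype,
  ret = ret.dtype.type(ret / rcount)
```

View pics/f.png

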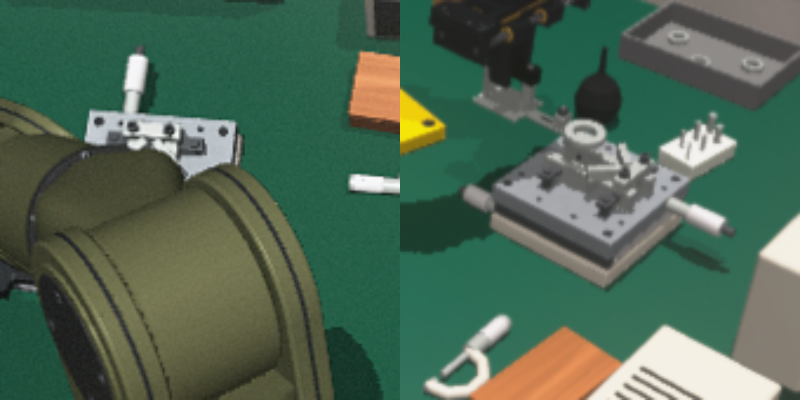

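Ring sits level on the tongue (scene crop (585,130)), about 19 mm short of the V. I'll check the stage's yaw and centreline from the first pictures before lowering.

```bash
python3 - <<'E'
from h import *
from scipy.optimize import minimize
for n in('top','scene'):
    W=world(n,np.load(n+'0.npz')['d'])
    sl(W,'plate',.632,.250,.104,.0575,.0625)
    m=(abs(W[...,2]-.084)<.0022)&(np.hypot(W[...,0]-.637,W[...,1]-.25)<.075)&(abs(W[...,1]-.25)<.032); q=W[m]*1e3
    def f(t):
        a=np.radians(t[2]);u=(q[:,0]-t[0])*np.cos(a)+(q[:,1]-t[1])*np.sin(a);v=-(q[:,0]-t[0])*np.sin(a)+(q[:,1]-t[1])*np.cos(a)
        e=np.maximum(abs(abs(v)-18)-6,0)+np.maximum(abs(u-6)-54,0); return np.minimum(e,4).sum()
    o=min((minimize(f,[633+i,250+j,k],method='Nelder-Mead') for i in(-2,2) for j in(-2,0,2) for k in(-4,-2,0)),key=lambda o:o.fun); print('par',len(q),o.x.round(2),o.fun)
    m=(abs(W[...,2]-.098)<.003)&(np.hypot(W[...,0]-.664,W[...,1]-.251)<.05); q=W[m]*1e3
    for s in(1,-1):
        k=(q[:,1]-251)*s; e=q[(k>12)]; print('cheek',s,len(e),'xmin',np.sort(e[:,0])[:3].round(1),'yext',np.sort(s*e[:,1])[-3:].round(1),'mean',e.mean(0).round(1))
E
```

```text
plate 2039 [643.3 251.4] [150.5 172.7] 89.0 mean [626.2 248.3  60.1]
par 253 [ 6.3267e+02  2.5227e+02 -6.2000e-01] 30.319305230168972
cheek 1 45 xmin [641.7 643.4 645.9] yext [280.1 281.5 281.6] mean [662.4 272.1  97.7]
cheek -1 57 xmin [642.4 642.6 644.9] yext [-221.8 -221.5 -219.7] mean [661.4 229.1  98.1]
plate 1116 [643.7 251.5] [156.  169.6] 88.4 mean [642.2 230.3  60.2]
par 186 [635.11 251.75  -1.44] 41.18965257384414
cheek 1 39 xmin [645.  648.1 649. ] yext [282.2 282.9 283.7] mean [668.7 271.1  98. ]
cheek -1 59 xmin [642.1 645.4 646.8] yext [-222.  -220.9 -220.8] mean [667.7 230.   97.8]
```

>>> {"fn": "step_arm", "kwargs": {"increments": [[[0, 0, 0], [0, 0, 0.15]], [[0, -0.02, 0], [0, 0, 0.3]], [[0, -0.03, 0], [0, 0, 0.35]], [[0, -0.03, 0], [0, 0, 0.35]], [[0, -0.03, 0], [0, 0, 0.3]], [[0, -0.03, 0], [0, 0, 0.2]], [[0, 0, 0], [0, 0, 0.15]], [[0, 0, 0], [0, 0, 0]], [[0, 0, 0], [0, 0, 0]], [[0, 0, 0], [0, 0, 0]]]}}

```text
clock: 15.6
tool_pos: [0.5166, 0.2542, 0.1363]
eef_rot: [0.009, 1.0, -0.0, -0.001]
contact_force: [-0.0, 0.5, -2.5]
opening: 0.17
finger_force: 60.0
```

```bash
python3 - <<'E' 2>/dev/null
from m2 import *
for n in('scene',): stage(n,'g_'+n,-1.0)
print(r.get_state()['eef_rot'],r.get_state()['tool_pos'])
E
```

```text
scene tcp [0.5166 0.2542 0.1364] F [-0.73 -0.44 -2.99] ring 123 [array([103.2,  -1.1]), array([43.1, 48.3]), np.float64(57.1)] zmed 0.1192
 tilt deg [-0.5 -0.2]
 heel u [68.7 81.1 85.8 88.4]
 tongue 28 umax [123.7 124.3 125.1] v [-10.   11.4]
 par 1 63 [array([124.2,  17.3]), array([109.7,  14.5]), np.float64(1.5)]
 par -1 104 [array([124.7, -18.7]), array([107.8,  20.7]), np.float64(1.9)]
 stop 126 u [127.5 129.2 172.2 173.1] v [-34.  -29.   28.4  30. ]
[ 8.62087676e-03  9.99962500e-01 -2.47904774e-04 -7.85361021e-04] [0.51663498 0.25420901 0.13637627]
```

>>> {"fn": "step_arm", "kwargs": {"increments": [[[0, 0, -0.15], [0, 0, 0]], [[0, 0, -0.3], [0, 0, 0]], [[0, 0, -0.4], [0, 0, 0]], [[0, 0, -0.4], [0, 0, 0]], [[0, 0, -0.35], [0, 0, 0]], [[0, 0, -0.25], [0, 0, 0]], [[0, 0, -0.15], [0, 0, 0]], [[0, 0, -0.1], [0, 0, 0]], [[0, 0, -0.05], [0, 0, 0]], [[0, 0, -0.05], [0, 0, 0]]]}}

```text
clock: 16.65
tool_pos: [0.5167, 0.2543, 0.1144]
eef_rot: [0.009, 1.0, -0.0, -0.001]
contact_force: [0.5, 0.3, -3.2]
opening: 0.169
finger_force: 60.0
```

>>> {"fn": "step_arm", "kwargs": {"increments": [[[0, 0, -0.05], [0, 0, 0]], [[0, 0, -0.05], [0, 0, 0]], [[0, 0, -0.05], [0, 0, 0]], [[0, 0, -0.05], [0, 0, 0]], [[0, 0, -0.05], [0, 0, 0]], [[0, 0, -0.05], [0, 0, 0]], [[0, 0, -0.05], [0, 0, 0]], [[0, 0, -0.05], [0, 0, 0]], [[0, 0, -0.05], [0, 0, 0]], [[0, 0, -0.05], [0, 0, 0]]]}}

```text
clock: 17.65
tool_pos: [0.5167, 0.2542, 0.1094]
eef_rot: [0.009, 1.0, -0.0, -0.001]
contact_force: [-0.5, -1.0, -1.7]
opening: 0.17
finger_force: 60.0
```

>>> {"fn": "step_arm", "kwargs": {"increments": [[[0, 0, -0.05], [0, 0, 0]], [[0, 0, -0.08], [0, 0, 0]], [[0, 0, -0.1], [0, 0, 0]], [[0, 0, -0.05], [0, 0, 0]], [[0, 0, 0], [0, 0, 0]], [[0, 0, 0], [0, 0, 0]], [[0, 0, 0], [0, 0, 0]], [[0, 0, 0], [0, 0, 0]], [[0, 0, 0], [0, 0, 0]], [[0, 0, 0], [0, 0, 0]]]}}

```text
clock: 18.65
tool_pos: [0.5166, 0.2542, 0.1066]
eef_rot: [0.009, 1.0, -0.0, -0.001]
contact_force: [-0.4, 0.0, -2.2]
opening: 0.173
finger_force: 60.0
```

```bash
cat > st.py <<'E'
from m2 import *
def ring(n,tag,x,y):
    im,d,W=snap(n,tag); m=(np.hypot(W[...,0]-x,W[...,1]-y)<.027)&(abs(W[...,2]-.094)<.0022); q=W[m]
    print(n,m.sum(),[np.round(k,1) for k in cv2.minAreaRect((q[:,:2]*1e3).astype(np.float32))],np.median(q[:,2]).round(4))
F=[]
import time
for i in range(4):
    im,d=r.snapshot('scene'); F.append(r.get_state()['contact_force'])
F=np.array(F);print('F mean',F.mean(0).round(2),F.std(0).round(2),'mom',np.round(r.get_state()['moment'],3),r.get_state()['tool_pos'])
E
python3 - <<'E' 2>/dev/null
from st import *
ring('scene','h_scene',.618,.252)
E
```

```text
F mean [-0.05  0.06 -1.88] [0.2  0.39 0.12] mom [ 0.01   0.023 -0.009] [0.51664065 0.25419136 0.10654334]
scene 106 [array([619.6, 251.4]), array([40. , 48.1]), np.float64(56.1)] 0.0941
```

>>> {"fn": "step_arm", "kwargs": {"increments": [[[0.1, 0, 0], [0, 0, 0]], [[0.15, 0, 0], [0, 0, 0]], [[0.2, 0, 0], [0, 0, 0]], [[0.2, -0.01, 0], [0, 0, 0]], [[0.2, 0, 0], [0, 0, 0]], [[0.15, -0.01, 0], [0, 0, 0]], [[0.1, 0, 0], [0, 0, 0]], [[0.06, 0, 0], [0, 0, 0]], [[0.04, 0, 0], [0, 0, 0]], [[0, 0, 0], [0, 0, 0]]]}}

```text
clock: 19.9
tool_pos: [0.5287, 0.254, 0.1065]
eef_rot: [0.009, 1.0, -0.0, -0.001]
contact_force: [0.3, -0.6, -2.1]
opening: 0.173
finger_force: 60.0
```

```bash
python3 - <<'E' 2>/dev/null
from st import *
ring('scene','i_scene',.630,.252)
b=np.load('i_scene.npz')['im'][180:250,365:465]
cv2.imwrite('pics/i.png',cv2.resize(b,(800,560),interpolation=cv2.INTER_CUBIC)[...,::-1])
E
```

```text
F mean [-0.24 -0.38 -1.95] [0.18 0.21 0.47] mom [0.063 0.092 0.021] [0.52867082 0.25399693 0.10658869]
scene 104 [array([631.5, 250.7]), array([43.3, 41.3]), np.float64(48.0)] 0.0944
```

View pics/i.png

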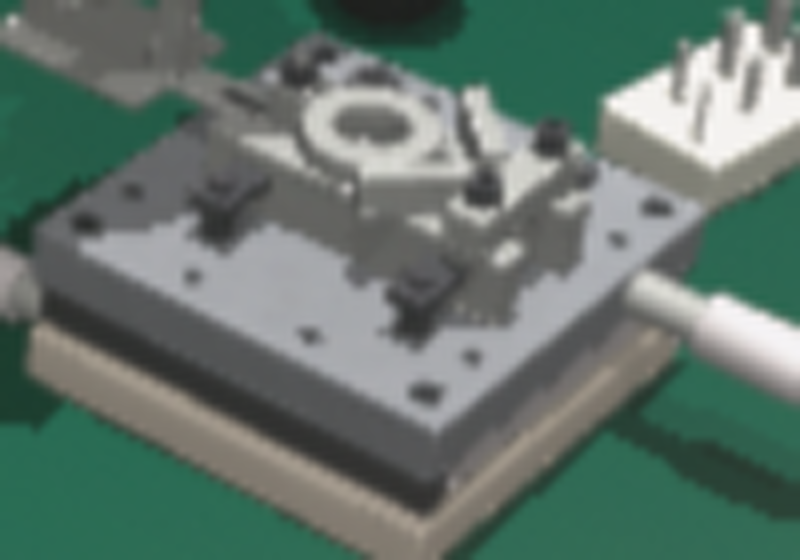

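Ring lies flat on the parallels at crop (372,125), a few mm short of the V cheeks. I'll creep in from here.

>>> {"fn": "step_arm", "kwargs": {"increments": [[[0.03, 0, 0], [0, 0, 0]], [[0.03, 0, 0], [0, 0, 0]], [[0.03, 0, 0], [0, 0, 0]], [[0.03, 0, 0], [0, 0, 0]], [[0.03, 0, 0], [0, 0, 0]], [[0.03, 0, 0], [0, 0, 0]], [[0.02, 0, 0], [0, 0, 0]], [[0.02, 0, 0], [0, 0, 0]], [[0, 0, 0], [0, 0, 0]], [[0, 0, 0], [0, 0, 0]]]}}

```text
clock: 21.15
tool_pos: [0.5309, 0.254, 0.1066]
eef_rot: [0.009, 1.0, -0.0, -0.001]
contact_force: [0.3, 0.6, -1.0]
opening: 0.171
finger_force: 60.0
```

>>> {"fn": "step_arm", "kwargs": {"increments": [[[0.02, 0, 0], [0, 0, 0]], [[0.02, 0, 0], [0, 0, 0]], [[0.02, 0, 0], [0, 0, 0]], [[0.02, 0, 0], [0, 0, 0]], [[0.02, 0, 0], [0, 0, 0]], [[0, 0, 0], [0, 0, 0]], [[0, 0, 0], [0, 0, 0]], [[0, 0, 0], [0, 0, 0]], [[0, 0, 0], [0, 0, 0]], [[0, 0, 0], [0, 0, 0]]]}}

```text
clock: 22.15
tool_pos: [0.5319, 0.254, 0.1066]
eef_rot: [0.009, 1.0, -0.0, -0.001]
contact_force: [-0.4, 0.6, -1.7]
opening: 0.171
finger_force: 60.0
```

```bash
python3 - <<'E' 2>/dev/null
from st import *
ring('scene','j_scene',.634,.252)
E
```

```text
F mean [ 0.03  0.13 -2.02] [0.26 0.14 0.11] mom [0.019 0.093 0.011] [0.53189852 0.25398548 0.10658632]
scene 96 [array([632., 256.]), array([48.7, 42.7]), np.float64(55.3)] 0.0942
```

>>> {"fn": "step_arm", "kwargs": {"increments": [[[0.02, 0, 0], [0, 0, 0]], [[0.02, 0, 0], [0, 0, 0]], [[0.02, 0, 0], [0, 0, 0]], [[0.02, 0, 0], [0, 0, 0]], [[0.02, 0, 0], [0, 0, 0]], [[0, 0, 0], [0, 0, 0]], [[0, 0, 0], [0, 0, 0]], [[0, 0, 0], [0, 0, 0]], [[0, 0, 0], [0, 0, 0]], [[0, 0, 0], [0, 0, 0]]]}}

```text
clock: 23.4
tool_pos: [0.5329, 0.254, 0.1066]
eef_rot: [0.009, 1.0, -0.0, -0.001]
contact_force: [-0.3, 0.7, -1.3]
opening: 0.173
finger_force: 60.0
```

>>> {"fn": "step_arm", "kwargs": {"increments": [[[0.02, 0, 0], [0, 0, 0]], [[0.02, 0, 0], [0, 0, 0]], [[0.02, 0, 0], [0, 0, 0]], [[0.02, 0, 0], [0, 0, 0]], [[0.02, 0, 0], [0, 0, 0]], [[0, 0, 0], [0, 0, 0]], [[0, 0, 0], [0, 0, 0]], [[0, 0, 0], [0, 0, 0]], [[0, 0, 0], [0, 0, 0]], [[0, 0, 0], [0, 0, 0]]]}}

```text
clock: 24.4
tool_pos: [0.5339, 0.254, 0.1066]
eef_rot: [0.009, 1.0, -0.0, -0.001]
contact_force: [-1.1, -0.4, -2.1]
opening: 0.173
finger_force: 60.0
```

```bash
python3 - <<'E' 2>/dev/null
from st import *
E
```

```text
F mean [-0.22  0.22 -2.05] [0.25 0.25 0.24] mom [0.    0.069 0.001] [0.533887   0.25396842 0.10657339]
```

>>> {"fn": "step_arm", "kwargs": {"increments": [[[0.02, 0, 0], [0, 0, 0]], [[0.02, 0, 0], [0, 0, 0]], [[0, 0, 0], [0, 0, 0]], [[0, 0, 0], [0, 0, 0]], [[0, 0, 0], [0, 0, 0]], [[0, 0, 0], [0, 0, 0]], [[0, 0, 0], [0, 0, 0]], [[0, 0, 0], [0, 0, 0]], [[0, 0, 0], [0, 0, 0]], [[0, 0, 0], [0, 0, 0]]]}}

```text
clock: 25.6
tool_pos: [0.5342, 0.254, 0.1066]
eef_rot: [0.009, 1.0, -0.0, -0.001]
contact_force: [-0.2, -1.2, -2.0]
opening: 0.174
finger_force: 60.0
```

```bash
python3 - <<'E' 2>/dev/null
from st import *
E
```

```text
F mean [-0.3   0.14 -2.38] [0.34 0.45 0.3 ] mom [0.074 0.059 0.028] [0.53424066 0.2539703  0.10656859]
```

>>> {"fn": "step_arm", "kwargs": {"increments": [[[0.02, 0, 0], [0, 0, 0]], [[0.02, 0, 0], [0, 0, 0]], [[0.02, 0, 0], [0, 0, 0]], [[0.01, 0, 0], [0, 0, 0]], [[0, 0, 0], [0, 0, 0]], [[0, 0, 0], [0, 0, 0]], [[0, 0, 0], [0, 0, 0]], [[0, 0, 0], [0, 0, 0]], [[0, 0, 0], [0, 0, 0]], [[0, 0, 0], [0, 0, 0]]]}}

```text
clock: 26.8
tool_pos: [0.535, 0.254, 0.1066]
eef_rot: [0.009, 1.0, -0.0, -0.001]
contact_force: [-0.7, 0.4, -2.4]
opening: 0.172
finger_force: 60.0
```

```bash
python3 - <<'E' 2>/dev/null
from st import *
E
```

```text
F mean [-0.61  0.   -1.55] [0.21 0.57 0.25] mom [ 0.062  0.162 -0.04 ] [0.53494644 0.2539964  0.10655408]
```

>>> {"fn": "step_arm", "kwargs": {"increments": [[[0.02, 0, 0], [0, 0, 0]], [[0.02, 0, 0], [0, 0, 0]], [[0.01, 0, 0], [0, 0, 0]], [[0, 0, 0], [0, 0, 0]], [[0, 0, 0], [0, 0, 0]], [[0, 0, 0], [0, 0, 0]], [[0, 0, 0], [0, 0, 0]], [[0, 0, 0], [0, 0, 0]], [[0, 0, 0], [0, 0, 0]], [[0, 0, 0], [0, 0, 0]]]}}

```text
clock: 28.0
tool_pos: [0.5355, 0.254, 0.1065]
eef_rot: [0.009, 1.0, -0.0, -0.001]
contact_force: [0.2, 0.3, -2.0]
opening: 0.172
finger_force: 60.0
```

```bash
python3 - <<'E' 2>/dev/null
from st import *
E
```

```text
F mean [-0.54 -0.22 -1.68] [0.49 0.37 0.25] mom [0.067 0.101 0.056] [0.53546313 0.25399123 0.10656579]
```

>>> {"fn": "step_arm", "kwargs": {"increments": [[[0.02, 0, 0], [0, 0, 0]], [[0.02, 0, 0], [0, 0, 0]], [[0.02, 0, 0], [0, 0, 0]], [[0, 0, 0], [0, 0, 0]], [[0, 0, 0], [0, 0, 0]], [[0, 0, 0], [0, 0, 0]], [[0, 0, 0], [0, 0, 0]], [[0, 0, 0], [0, 0, 0]], [[0, 0, 0], [0, 0, 0]], [[0, 0, 0], [0, 0, 0]]]}}

```text
clock: 29.2
tool_pos: [0.5361, 0.254, 0.1066]
eef_rot: [0.009, 1.0, -0.0, -0.001]
contact_force: [-1.1, -0.3, -1.8]
opening: 0.172
finger_force: 60.0
```

```bash
python3 - <<'E' 2>/dev/null
from st import *
ring('scene','k_scene',.636,.252)
E
```

```text
F mean [-0.04  0.   -1.88] [0.39 0.45 0.18] mom [0.02  0.1   0.011] [0.53607766 0.25397045 0.10656315]
scene 97 [array([635.4, 255.9]), array([46.5, 42.8]), np.float64(52.4)] 0.0943
```

>>> {"fn": "step_arm", "kwargs": {"increments": [[[0.02, 0, 0], [0, 0, 0]], [[0.02, 0, 0], [0, 0, 0]], [[0.02, 0, 0], [0, 0, 0]], [[0, 0, 0], [0, 0, 0]], [[0, 0, 0], [0, 0, 0]], [[0, 0, 0], [0, 0, 0]], [[0, 0, 0], [0, 0, 0]], [[0, 0, 0], [0, 0, 0]], [[0, 0, 0], [0, 0, 0]], [[0, 0, 0], [0, 0, 0]]]}}

```text
clock: 30.45
tool_pos: [0.5367, 0.254, 0.1066]
eef_rot: [0.009, 1.0, -0.0, -0.001]
contact_force: [-0.5, 0.6, -2.1]
opening: 0.173
finger_force: 60.0
```

```bash
python3 - <<'E' 2>/dev/null
from st import *
E
```

```text
F mean [-0.    0.05 -1.37] [0.26 0.49 0.73] mom [0.045 0.083 0.011] [0.53667797 0.25397145 0.10656533]
```

>>> {"fn": "step_arm", "kwargs": {"increments": [[[0.02, 0, 0], [0, 0, 0]], [[0.02, 0, 0], [0, 0, 0]], [[0.02, 0, 0], [0, 0, 0]], [[0, 0, 0], [0, 0, 0]], [[0, 0, 0], [0, 0, 0]], [[0, 0, 0], [0, 0, 0]], [[0, 0, 0], [0, 0, 0]], [[0, 0, 0], [0, 0, 0]], [[0, 0, 0], [0, 0, 0]], [[0, 0, 0], [0, 0, 0]]]}}

```text
clock: 31.65
tool_pos: [0.537, 0.254, 0.1065]
eef_rot: [0.009, 1.0, -0.0, -0.001]
contact_force: [-2.1, 0.5, -1.5]
opening: 0.174
finger_force: 60.0
```

```bash
python3 - <<'E' 2>/dev/null
from st import *
E
```

```text
F mean [-3.13 -0.04 -0.18] [0.41 0.55 0.39] mom [ 0.027  0.649 -0.022] [0.5370569  0.25397678 0.10653721]
```

>>> {"fn": "step_arm", "kwargs": {"increments": [[[0.005, 0, 0], [0, 0, 0]], [[0.005, 0, 0], [0, 0, 0]], [[0, 0, 0], [0, 0, 0]], [[0, 0, 0], [0, 0, 0]], [[0, 0, 0], [0, 0, 0]], [[0, 0, 0], [0, 0, 0]], [[0, 0, 0], [0, 0, 0]], [[0, 0, 0], [0, 0, 0]], [[0, 0, 0], [0, 0, 0]], [[0, 0, 0], [0, 0, 0]]]}}

```text
clock: 32.85
tool_pos: [0.5372, 0.254, 0.1065]
eef_rot: [0.009, 1.0, -0.0, -0.001]
contact_force: [-4.2, -0.4, -0.6]
opening: 0.173
finger_force: 60.0
```

```bash
python3 - <<'E' 2>/dev/null
from st import *
print(F.round(1).tolist())
E
```

```text
F mean [-4.73  0.07 -0.2 ] [0.49 0.21 0.41] mom [-0.047  1.012 -0.018] [0.53717587 0.25400472 0.10653492]
[[-4.2, 0.2, -0.5], [-4.3, 0.3, -0.6], [-4.8, -0.3, 0.4], [-5.5, 0.1, -0.1]]
```

```bash
python3 - <<'E' 2>/dev/null
from st import *
print(F.round(1).tolist())
ring('scene','l_scene',.637,.252)
b=np.load('l_scene.npz')['im'][180:250,365:465]
cv2.imwrite('pics/l.png',cv2.resize(b,(800,560),interpolation=cv2.INTER_CUBIC)[...,::-1])
E
```

```text
F mean [-4.49  0.34 -0.51] [0.75 0.31 0.43] mom [-0.005  1.071 -0.008] [0.53722672 0.25398607 0.10654205]
[[-5.7, -0.0, -0.7], [-4.1, 0.7, -0.1], [-3.6, 0.6, -0.1], [-4.6, 0.1, -1.1]]
scene 103 [array([635.9, 255.3]), array([46.6, 45.6]), np.float64(62.1)] 0.0942
```

View pics/l.png

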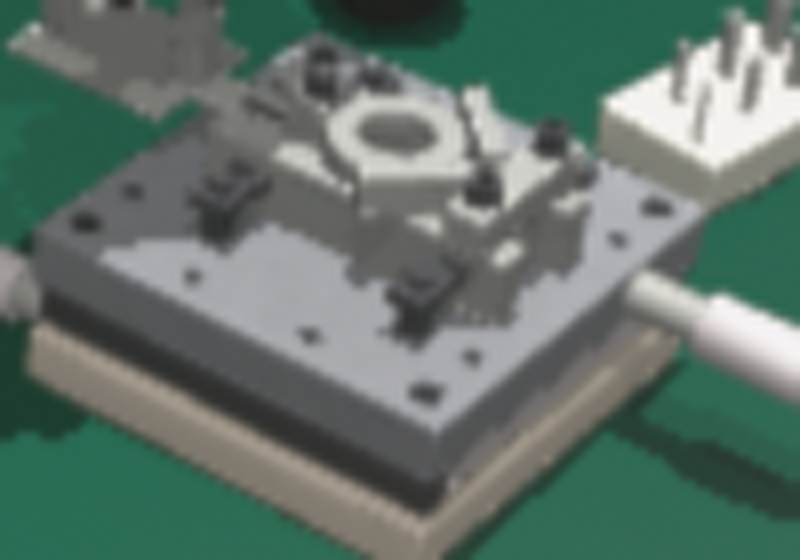

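Ring at crop (395,132) touches both cheeks, and the force was about 4.6 N for over a second with no side force. I'll draw the lifter out now.

>>> {"fn": "step_arm", "kwargs": {"increments": [[[-0.01, 0, 0], [0, 0, 0]], [[-0.02, 0, 0], [0, 0, 0]], [[-0.05, 0, 0], [0, 0, 0]], [[-0.1, 0, 0], [0, 0, 0]], [[-0.3, 0, 0], [0, 0, 0]], [[-0.6, 0.01, 0], [0, 0, 0]], [[-0.9, 0.02, 0], [0, 0, 0]], [[-1.2, 0.02, 0], [0, 0, 0]], [[-1.2, 0.02, 0], [0, 0, 0]], [[-1.2, 0.02, 0], [0, 0, 0]]]}}

```text
clock: 34.3
tool_pos: [0.4806, 0.255, 0.1067]
eef_rot: [0.008, 1.0, -0.0, -0.001]
contact_force: [-0.4, 0.9, -1.9]
opening: 0.177
finger_force: 60.0
```

>>> {"fn": "step_arm", "kwargs": {"increments": [[[-1.2, 0.02, 0], [0, 0, 0]], [[-1.2, 0.02, 0], [0, 0, 0]], [[-1, 0.02, 0], [0, 0, 0]], [[-0.6, 0.01, 0], [0, 0, 0]], [[-0.2, 0, 0], [0, 0, 0]], [[0, -0.5, 0], [0, 0, 0]], [[0, -1, 0], [0, 0, 0]], [[0, -1.5, 0], [0, 0, -1]], [[0, -2, 0], [0, 0, -1]], [[0, -2.5, 0], [0, 0, -1]]]}}

```text
clock: 35.3
tool_pos: [0.4397, 0.1787, 0.1066]
eef_rot: [0.036, 0.999, -0.0, -0.001]
contact_force: [1.0, -0.4, -2.4]
opening: 0.173
finger_force: 60.0
```

```bash
python3 - <<'E' 2>/dev/null
from st import *
ring('scene','n_scene',.637,.252)
ring('top','n_top',.635,.252)
E
```

```text
F mean [-0.24 -1.23 -1.77] [0.39 2.02 0.4 ] mom [ 0.087  0.025 -0.003] [0.43977538 0.17877338 0.10658026]
scene 88 [array([637.8, 253.4]), array([44.7, 38.3]), np.float64(63.5)] 0.094
top 143 [array([637.3, 251.6]), array([42.7, 44.1]), np.float64(84.9)] 0.0938
```

>>> {"fn": "step_arm", "kwargs": {"increments": [[[0.1, -1, 0], [0, 0, -1]], [[0.2, -2, 0], [0, 0, -1]], [[0.2, -2.5, 0], [0, 0, -1]], [[0.2, -2.5, 0], [0, 0, -1]], [[0.2, -2.5, 0], [0, 0, 0]], [[0.1, -2.5, -0.5], [0, 0, 0]], [[0, -2, -0.8], [0, 0, 0]], [[0, -1.2, -1], [0, 0, 0]], [[0, -0.6, -1], [0, 0, 0]], [[0, -0.3, -1], [0, 0, 0]]]}}

```text
clock: 36.6
tool_pos: [0.4494, 0.0085, 0.0628]
eef_rot: [0.07, 0.998, -0.0, -0.001]
contact_force: [0.9, 0.8, -2.2]
opening: 0.169
finger_force: 60.0
```

>>> {"fn": "step_arm", "kwargs": {"increments": [[[0, 0, -1], [0, 0, 0]], [[0, 0, -0.8], [0, 0, 0]], [[0, 0, -0.6], [0, 0, 0]], [[0, 0, -0.4], [0, 0, 0]], [[0, 0, -0.2], [0, 0, 0]], [[0, 0, -0.15], [0, 0, 0]], [[0, 0, 0], [0, 0, 0]], [[0, 0, 0], [0, 0, 0]], [[0, 0, 0], [0, 0, 0]], [[0, 0, 0], [0, 0, 0]]]}}

```text
clock: 37.6
tool_pos: [0.4497, 0.0095, 0.0322]
eef_rot: [0.07, 0.998, -0.0, -0.001]
contact_force: [1.1, 0.2, -2.1]
opening: 0.173
finger_force: 60.0
```

2.7 mm left. I'll lower the rest slowly and then open.

>>> {"fn": "step_arm", "kwargs": {"increments": [[[0, 0, -0.05], [0, 0, 0]], [[0, 0, -0.05], [0, 0, 0]], [[0, 0, -0.05], [0, 0, 0]], [[0, 0, -0.05], [0, 0, 0]], [[0, 0, -0.03], [0, 0, 0]], [[0, 0, -0.02], [0, 0, 0]], [[0, 0, -0.01], [0, 0, 0]], [[0, 0, 0], [0, 0, 0]], [[0, 0, 0], [0, 0, 0]], [[0, 0, 0], [0, 0, 0]]]}}

```text
clock: 38.6
tool_pos: [0.4494, 0.0096, 0.0295]
eef_rot: [0.07, 0.998, -0.0, -0.001]
contact_force: [-0.1, 0.5, 0.2]
opening: 0.173
finger_force: 60.0
```

>>> {"fn": "step_arm", "kwargs": {"increments": [[[0, 0, 0], [0, 0, 0]], [[0, 0, 0], [0, 0, 0]], [[0, 0, 0], [0, 0, 0]], [[0, 0, 0], [0, 0, 0]], [[0, 0, 0], [0, 0, 0]], [[0, 0, 0], [0, 0, 0]], [[0, 0, 0], [0, 0, 0]], [[0, 0, 0], [0, 0, 0]], [[0, 0, 0], [0, 0, 0]], [[0, 0, 0], [0, 0, 0]]], "fingers": 1}}

```text
clock: 39.6
tool_pos: [0.4496, 0.0096, 0.0295]
eef_rot: [0.07, 0.998, -0.0, -0.001]
contact_force: [-1.4, -0.7, 0.0]
opening: 0.998
finger_force: 0.0
```

>>> {"fn": "step_arm", "kwargs": {"increments": [[[0, 0, 0.5], [0, 0, 0]], [[0, 0, 1], [0, 0, 0]], [[0, 0, 2], [0, 0, 0]], [[0, 0, 2], [0, 0, 0]], [[0, 0, 2], [0, 0, 0]], [[0, 0, 2], [0, 0, 0]], [[0, 0, 2], [0, 0, 0]], [[0, 0, 1], [0, 0, 0]], [[0, 0, 0], [0, 0, 0]], [[0, 0, 0], [0, 0, 0]]]}}

```text
clock: 40.6
tool_pos: [0.4493, 0.0093, 0.1542]
eef_rot: [0.07, 0.998, -0.0, -0.001]
contact_force: [-0.3, -0.7, 0.1]
opening: 1.001
finger_force: 0.0
```

```bash
python3 - <<'E' 2>/dev/null
from st import *
ring('top','o_top',.635,.252); ring('scene','o_scene',.636,.252)
W=world('scene',np.load('o_scene.npz')['d']); sl(W,'handle',.450,.0085,.045,.05,.062)
a=np.load('scene0.npz')['im'].astype(int);b=np.load('o_scene.npz')['im']
cv2.imwrite('pics/o.png',b[...,::-1])
E
```

```text
F mean [ 0.05 -0.15 -0.17] [0.61 0.26 0.34] mom [-0.008  0.038 -0.023] [0.44905132 0.00960017 0.15373035]
top 134 [array([637.4, 251.9]), array([44. , 42.5]), np.float64(85.7)] 0.0943
scene 87 [array([639.8, 251.3]), array([41.9, 43.1]), np.float64(17.7)] 0.0941
handle 157 [451.3   9.4] [17.9 73.7] 83.4 mean [452.4   7.1  55.6]
```

View pics/o.png

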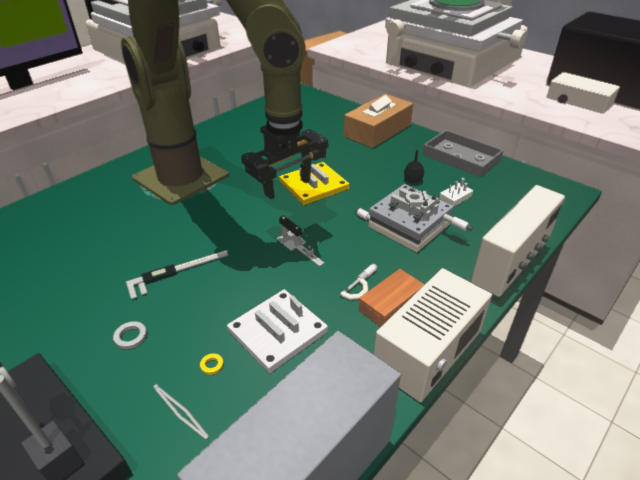

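The ring is seated in the V at (415,197), the lifter lies flat and free at (300,243), and the bystanders are where they were.

```bash
python3 -c "
from plant import r; print(r.finish_job())"
```

```text
the job is handed in; nothing more can be done
None
```

Job handed in at about 41 s: the ring was pressed into the V-stop at about 4.6 N and left flat on the parallels, and the lifter lies flat and released on the bench; the simulator gave no verdict.

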